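# Close up the worktop extractor's cover with its key

## Robot

A 7-joint arm with a two-finger parallel gripper is mounted at the origin on the work surface. World frame = base frame: x ahead of the robot, y to its left, z up, the work surface at z = 0. Lengths are in m, angles in rad, forces in N, time in s.
With the tool pointing down it reaches from about 0.425 to 0.925 m from the base axis. Payload 6.8 kg.
Tool frame: the origin (TCP) lies at the very end of the fingers, on their centre line; the grasp point (between the pads) lies bot.grip_depth behind it (bot.grip_depth is the distance from the TCP to the grasp point, in m); z points along the fingers, y is the line along which they close (so a half turn about z gives the same grasp; the last joint's range is limited). The gripper opens to 85 mm and grips with 20 to 120 N. Pads are 22 mm wide; open, the fingers measure 114 mm over their backs; the gripper's body (76 mm by 85 mm) begins 54 mm behind the grasp point. The pads swing forward as they close: fully open they stand 13 mm farther back than shut.
Start: joints at [-1.224, 0.477, 0.022, 1.555, -0.011, 1.109, -0.083], TCP at [0.297, 0.606, 0.231] pointing down, gripper open.
Joint ranges: [-2.96, 2.96], [-0.34, 2.1], [-1.41, 1.46], [0.24, 2.44], [-1.37, 4.51], [0.17, 1.92], [-2.96, 2.96]. Speed limits (rad/s): [2.39, 2.39, 3.14, 3.14, 3.14, 3.14, 3.14].

## Interface

Orientations are given as a unit quaternion [w, x, y, z].
In Python, from station import bot gives the robot as it stands.
- The arm moves only by the tool send_rows, never from a script. Its arguments are lists of equal length, an entry for each row: "slide": the shift along the tool's x, y, z in mm, a list of three; "roll": the turn about the tool's z in degrees; "claw": the opening, from 0 (shut) to 1 (fully open). A call has exactly 8 rows; each row is the pose to reach, as a shift and turn from the pose commanded when the call began, along the tool's axes at that moment; what a row does not reach only later rows make up. A row lasts 1/12 s, in which the tool goes at most 41.7 mm and 7.16 degrees, less where a joint would pass 70% of its speed; a pose out of reach is approached as far as the arm can. A call with a gripper value outside its range is refused whole. The fingers move at their own pace and stop on an object; "force" is the grip in N (left out, the last holds). Time passes only in rows, so rows that repeat a pose let the fingers close, or fill a call up. It gives the time, the measured TCP pose, the force, the opening and the grip force at its end, in the units of the state.
- bot.get_obs(): the state, without advancing time (a new reading comes with each control period).
- bot.read_camera(name): name is "scene" or "side" or "wrist"; returns the picture (400x640x3 uint8, red, green, blue); there is no depth.
- bot.camera_model(name): a dict with "camera_matrix" (3x3 intrinsics, pixels), "camera_from_world" (4x4, takes a point from world to camera coordinates). Camera axes: x right, y down, z forward; pixel columns grow to the right and rows downward; lengths in m; the calibration is good to about 2 mm. A picture is of the moment at which its call begins: read the wrist's pose just before it. camera_model takes no time and is no camera call; for the wrist camera it gives the pose at the moment of the call.
- bot.hand_in(): hands the job in; it is judged then, once.
The state is a dict: "t": time; "q": joint angles; "joint_vel": joint speeds; "joint_torque": joint torques, N m; "eef_pos": TCP position; "tool_rot": TCP orientation; "contact_force": force on the tool from outside, world axes, zero at the start; "torque": the same for the moment, N m; "gripper_width": opening from 0.0 (shut) to 1.0 (fully open); "grasp_force": force on a finger pad.
Only numpy, scipy, OpenCV 4.12 (cv2) and the standard library are available. Lean on these libraries where they do the work, as an engineer would, in place of code of your own. Each camera call takes 0.05 s, during which the arm holds its last target. There are 200 camera calls.

## Task

Use the orange key to turn both brass screws on the extractor's cover clockwise until they are fully home against their stops, with the bars pointing at the red marks; only the key may touch the extractor, never the gripper itself. Then stand the key on the wooden board, upright on its foot in the middle, midway between the salt and pepper mills. Never let the key tip over, and leave the mills and the mug where they are.

Things in the scene. Friction and masses are not known exactly. Their poses are not given: they have to be found in the camera images.
- extractor: Low steel worktop extractor, fixed: 150 mm (its x) by 270 mm (its y) by 40 mm tall, a black slatted grille (top at 43 mm) in the middle of its flat cover and a captive screw near each end. Origin at the centre of its underside. Red marks on the cover at both sides of each screw lie on the line through both screws (its y axis).
- screw_left_top (a point): Top of the left screw, on its axis (y = +94 mm, z = 50 mm in the extractor's frame; does not turn with the screw). The screw: a black disc 34 mm wide standing 2 mm above the 40 mm high cover, and across it a brass bar 20 mm long, 5 mm wide, rounded on top, its top 10 mm above the cover.
- screw_right_top (a point): The same for the right screw, at y = -94 mm in the extractor's frame.
- screw_left (a joint): Angle of the left screw, rad: 0 fully open, 1.3 fully home at its hard stop; grows clockwise seen from above. At 1.3 the bar lies along the extractor's y axis, at the red marks; at q it is turned (1.3 - q) anticlockwise from there. Starts from 0 to 0.35, turns stiffly (0.08 N m), stays where it is left. Home: above 1.2.
- screw_right (a joint): The same for the right screw.
- key: Loose key, about 120 g, 88 mm tall, upright on its foot; origin at the centre of its underside. Dark steel foot 44 (x) by 36 (y) by 20 mm tall; under it a blind pocket 27 (x) by 9.5 (y) by 12 mm deep that goes over a screw's bar, key x along the bar (either way round, 0.2 rad of play); the foot then rests on the screw's disc, 42 mm above the worktop.
- key_grip (a point): Point on the key's axis in its handle, 66 mm above its underside; same axes as the key. The orange flat handle reaches from 40 to 88 mm above the underside, 34 mm along x, 14 mm thick along y (grip it across y); a round neck 18 mm wide joins it to the foot.
- board: Wooden serving board, fixed, 280 mm (its x) by 120 mm (its y), 12 mm thick; origin at the centre of its underside. The key goes on its middle.
- salt_mill: White salt mill, 48 mm in diameter at the foot, narrower waist, 88 mm tall, loose (about 160 g), standing on the board about 100 mm from its middle, near one end (which mill is at which end varies); origin at the centre of its underside.
- pepper_mill: Dark wooden pepper mill, 48 mm in diameter at the foot, narrower waist, 88 mm tall, loose (about 160 g), standing on the board about 100 mm from its middle, near one end (which mill is at which end varies); origin at the centre of its underside.
- mug: Blue mug, 80 mm wide, 95 mm tall, a bystander; origin at the centre of its underside.
Not all that is in view belongs to the job. Leave any blue look-alike of the key alone.

How it is judged:
On the way, in this order (a step that is already met when the one before it is completed fails the run):
1. either screw is turned home with the key on it (((value of joint screw_left above 1.2 rad and horizontal distance between key and screw_left_top below 0.012 m) or (value of joint screw_right above 1.2 rad and horizontal distance between key and screw_right_top below 0.012 m))), for 0.1 s.
2. both screws are home, the key being on the second one (value of joint each of screw_left, screw_right above 1.2 rad and (horizontal distance between key and screw_left_top below 0.012 m or horizontal distance between key and screw_right_top below 0.012 m)), for 0.1 s.
At the end, for the whole second after the job is handed in: Both screws are home (above 1.2 rad of 1.3), and the key stands upright (within 0.1 rad) and at rest on the board, its axis within 30 mm of the board's centre, between the mills (value of joint each of screw_left, screw_right above 1.2 rad and horizontal distance between key and board below 0.03 m and angle between key's own z axis and vertical below 0.1 rad and z of key in the frame of board between 0.008 and 0.016 m and linear speed of key below 0.02 m/s); the robot touches nothing.
It fails at once if the gripper or arm touches the extractor or its screws with more than 2 N (contact force between any of the fingers, the arm and extractor above 2 N).
It fails at once if the key tips by more than 0.6 rad (angle between key's own z axis and vertical above 0.6 rad).
It fails at once if a mill or the mug is moved by more than 20 mm (distance of any of salt_mill, pepper_mill, mug from where it was at the start of the episode above 0.02 m).
It also fails if it takes over 64 s, if anything falls off the work surface, if the arm or the gripper's body presses on something with over 40 N, if the wrist force passes 120 N, or if a joint passes its speed limit or range.

## Working session

There is one attempt and no reset: what is moved stays moved. The work goes in short steps, Python scripts to look and compute and a tool call to move; the robot and the scene stay as the last step left them, time stands still between calls to the robot, and variables do not carry over. Pictures are saved under pics/ and viewed, at most 10 in all, crops included, and the job is handed in when it is done.

Besides the shell and the picture viewer there is one more tool, called by a JSON object that holds its "op" and its "data". send_rows: Moves the arm, as the interface text tells. Its arguments: {"type":"object","properties":{"slide":{"type":"array","items":{"type":"array","items":{"type":"number"}}},"roll":{"type":"array","items":{"type":"number"}},"claw":{"type":"array","items":{"type":"number"}},"force":{"type":"number"}},"required":["slide","roll","claw"]}

```bash
ls; mkdir -p pics; python3 - <<'E'
from station import bot
import cv2,json
print(bot.get_obs(), bot.grip_depth)
for n in("scene","side"):
    cv2.imwrite(f"pics/{n}0.png",bot.read_camera(n)[:,:,::-1])
    m=bot.camera_model(n);print(n,m)
E
```

```text
pics
{'t': 0.0, 'q': array([-1.2241295 ,  0.47778778,  0.02234421,  1.55647198, -0.01147308,
        1.1092917 , -0.08308785]), 'joint_vel': array([ 0.001878  ,  0.00024814, -0.00120458,  0.0002731 , -0.0001136 ,
       -0.00070336, -0.00015895]), 'joint_torque': array([-7.27586357e-04, -5.96447110e+01,  1.60752274e+00, -2.81181407e+01,
        1.24640384e-02,  9.55233991e-03, -3.04196715e-05]), 'eef_pos': array([0.29625596, 0.60584495, 0.23032541]), 'tool_rot': array([-1.26564458e-04,  2.25408715e-01,  9.74263862e-01, -9.06474043e-04]), 'contact_force': array([-0.08640725,  0.16100995, -1.03029157]), 'torque': array([ 0.00266723, -0.03903263, -0.01942192]), 'grasp_force': 0.0, 'gripper_width': 1.0034517198201265} 0.0187
scene {'camera_matrix': array([[395.92090254,   0.        , 318.01783301],
       [  0.        , 395.92090254, 197.37931195],
       [  0.        ,   0.        ,   1.        ]]), 'camera_from_world': array([[ 0.73390504,  0.67896647, -0.01969571, -0.29949397],
       [ 0.35796699, -0.41124938, -0.83829206, -0.16119542],
       [-0.57727205,  0.60817636, -0.54486558,  1.4800427 ],
       [ 0.        ,  0.        ,  0.        ,  1.        ]])}
side {'camera_matrix': array([[375.1638289 ,   0.        , 318.67744261],
       [  0.        , 375.1638289 , 200.21890262],
       [  0.        ,   0.        ,   1.        ]]), 'camera_from_world': array([[ 0.92827772, -0.37146819, -0.01765949, -0.47932702],
       [-0.26173602, -0.61885462, -0.74061678,  0.14605767],
       [ 0.26418692,  0.69212018, -0.67169556,  0.86264092],
       [ 0.        ,  0.        ,  0.        ,  1.        ]])}
```

View pics/scene0.png

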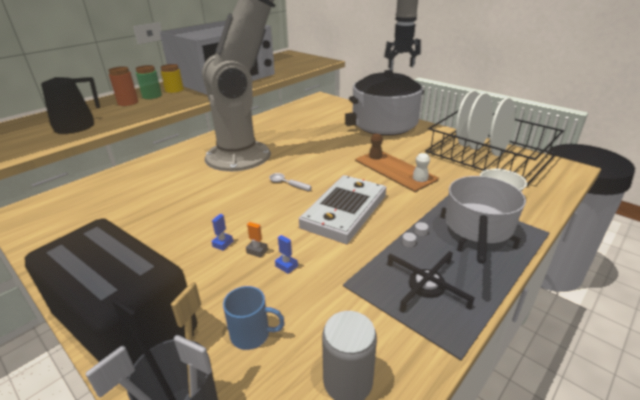

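View pics/side0.png

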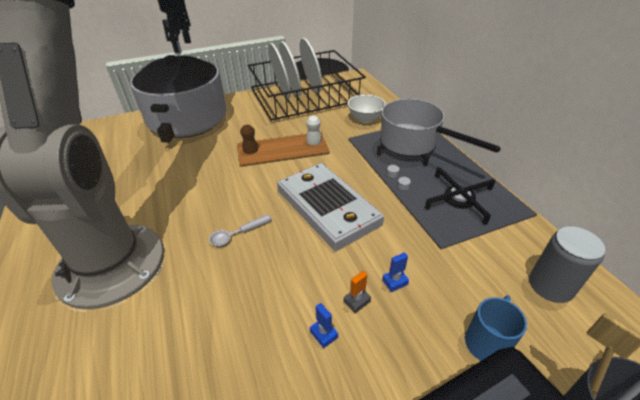

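The scene picture shows three key-like things: blue at (221,232), orange at (255,238) and blue at (287,253). The orange one, with a dark foot, fits the description; the other two are blue look-alikes. The extractor is at about (343,207), with the pepper mill at (376,147) and the salt mill at (421,167). The side picture shows the same key at (358,290). I'll confirm it in an enlarged crop and triangulate.

```bash
cat > h.py <<'E'
from station import bot
import numpy as np, cv2
def onplane(m,uv,z):
    K=m["camera_matrix"];T=m["camera_from_world"];R=T[:3,:3];c=-R.T@T[:3,3]
    d=R.T@np.linalg.solve(K,[uv[0],uv[1],1.]); return c+d*(z-c[2])/d[2]
def proj(m,p):
    T=m["camera_from_world"];return cv2.projectPoints(np.atleast_2d(np.float64(p)),cv2.Rodrigues(T[:3,:3])[0],T[:3,3],m["camera_matrix"],None)[0][:,0]
def tool():
    from scipy.spatial.transform import Rotation as Ro
    o=bot.get_obs();q=o["tool_rot"];return o,Ro.from_quat(np.r_[q[1:],q[0]]).as_matrix()
E
python3 - <<'E'
from h import *
a,b=bot.camera_model("scene"),bot.camera_model("side")
for n,m,pts in(("scene",a,dict(key=(255,228,.066),blue1=(220,223,.066),blue2=(286,245,.066),sA=(329,216,.05),sB=(359,184,.05),pep=(376,137,.088),salt=(422,156,.088),mug=(248,298,.095),brd1=(355,168,.012))),
 ("side",b,dict(key=(359,283,.066),blue1=(322,317,.066),blue2=(398,264,.066),sA=(350,216,.05),sB=(307,177,.05),pep=(248,128,.088),salt=(313,119,.088)))):
    for k,v in pts.items(): print(n,k,onplane(m,v[:2],v[2])[:2].round(3))
A=cv2.imread("pics/scene0.png")[190:290,190:320];B=cv2.imread("pics/side0.png")[150:350,280:440]
A=cv2.resize(A,(390,300),interpolation=cv2.INTER_CUBIC);B=cv2.resize(B,(400,500),interpolation=cv2.INTER_CUBIC)
C=np.zeros((500,790,3),np.uint8);C[:300,:390]=A;C[:,390:]=B;cv2.imwrite("pics/crop0.png",C)
E
```

```text
scene key [ 0.473 -0.3  ]
scene blue1 [ 0.39  -0.346]
scene blue2 [ 0.58  -0.294]
scene sA [ 0.564 -0.124]
scene sB [0.523 0.059]
scene pep [0.411 0.296]
scene salt [0.605 0.273]
scene mug [ 0.666 -0.473]
scene brd1 [0.41  0.184]
side key [ 0.48  -0.307]
side blue1 [ 0.385 -0.348]
side blue2 [ 0.574 -0.296]
side sA [ 0.551 -0.117]
side sB [0.508 0.062]
side pep [0.412 0.306]
side salt [0.61  0.277]
```

View pics/crop0.png

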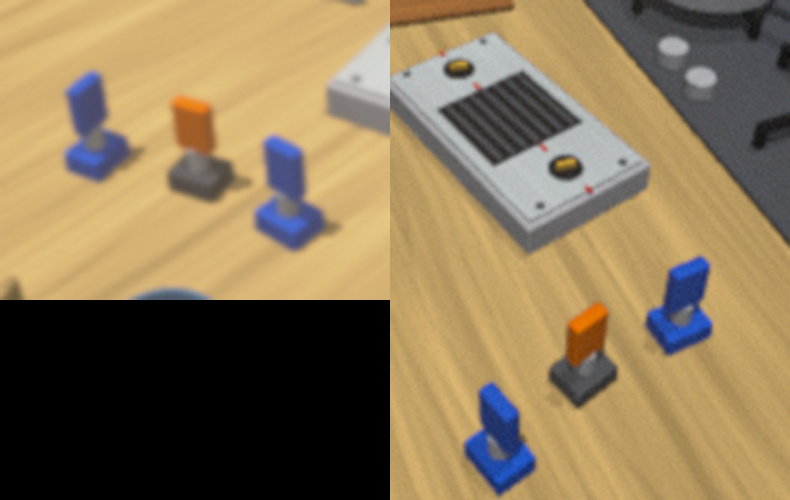

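Confirmed: the orange key sits between the two blue look-alikes, at about (0.476, -0.304). The extractor is centred near (0.536, -0.03) with a yaw of about 0.23 rad. I'm moving over the extractor for a wrist view.

{"op": "send_rows", "data": {"slide": [[-31,-30,-8],[-62,-59,-15],[-92,-88,-22],[-122,-117,-30],[-153,-146,-37],[-183,-175,-45],[-214,-205,-50],[-244,-234,-50]], "roll": [0,0,0,0,0,0,0,0], "claw": [1,1,1,1,1,1,1,1]}}

```text
t: 0.77
eef_pos: [0.4104, 0.2956, 0.2819]
tool_rot: [0.0, 0.225, 0.974, 0.001]
contact_force: [1.7, 0.2, -0.3]
gripper_width: 1.002
grasp_force: 0.0
```

{"op": "send_rows", "data": {"slide": [[-31,-29,0],[-61,-58,0],[-92,-87,0],[-122,-116,0],[-153,-145,0],[-183,-174,0],[-205,-195,0],[-205,-195,0]], "roll": [0,0,0,0,0,0,0,0], "claw": [1,1,1,1,1,1,1,1]}}

```text
t: 1.43
eef_pos: [0.5096, 0.0242, 0.2813]
tool_rot: [0.001, 0.231, 0.973, -0.001]
contact_force: [0.1, 0.1, -0.2]
gripper_width: 1.0
grasp_force: 0.0
```

```bash
python3 - <<'E'
from h import *
o,R=tool();print(o["t"],o["eef_pos"],R.round(3),o["q"].round(2))
m=bot.camera_model("wrist");cv2.imwrite("pics/w1.png",bot.read_camera("wrist")[:,:,::-1])
T=m["camera_from_world"];print(m["camera_matrix"][0],(-T[:3,:3].T@T[:3,3]).round(3),T[:3,:3].round(2));np.savez("w1.npz",**m)
E
```

```text
1.4333 [0.50961416 0.02423834 0.28126387] [[-0.894  0.449  0.001]
 [ 0.449  0.894 -0.003]
 [-0.002 -0.002 -1.   ]] [-0.5   0.15  0.37  1.9  -0.06  1.1   1.  ]
[276.68366735   0.         322.15017717] [0.439 0.06  0.424] [[ 0.45  0.89 -0.  ]
 [ 0.85 -0.43  0.31]
 [ 0.27 -0.14 -0.95]]
```

View pics/w1.png

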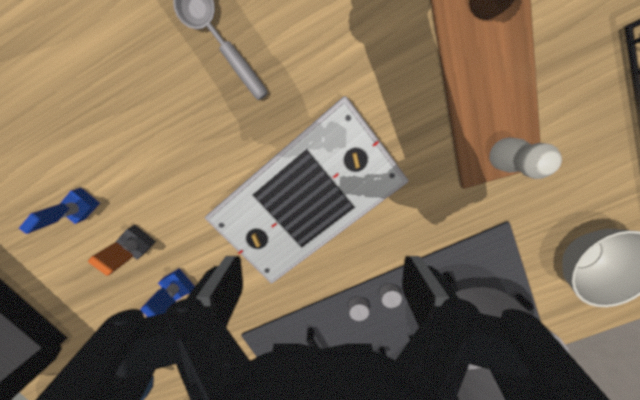

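The wrist view shows the screws at (257,239) (right) and (356,160) (left), and the cover corners at (345,97), (407,182), (272,281) and (206,217). The key foot is at (137,242), with the handle lying towards (108,258).

```bash
python3 - <<'E'
from h import *
m=dict(np.load("w1.npz"));I=cv2.imread("pics/w1.png");H=cv2.cvtColor(I,cv2.COLOR_BGR2HSV).astype(int)
c=[onplane(m,p,.04)[:2] for p in((345,97),(407,182),(272,281),(206,217))]
print("cover centre",np.mean(c,0),"yaw",[np.arctan2(*( (a-b)[[1,0]])) for a,b in((c[0],c[3]),(c[1],c[2]))], np.linalg.norm(c[0]-c[3]),np.linalg.norm(c[0]-c[1]))
sc={}
for n,(u,v) in dict(R=(257,239),L=(356,160)).items():
    w=14;sl=np.s_[v-w:v+w,u-w:u+w];h=H[sl]
    g=(h[...,0]>10)&(h[...,0]<32)&(h[...,1]>110)&(h[...,2]>90)
    n_,lab,st,ce=cv2.connectedComponentsWithStats(g.astype(np.uint8));k=1+np.argmax(st[1:,4]);y,x=np.where(lab==k)
    P=np.array([onplane(m,(a+u-w,b+v-w),.048)[:2] for a,b in zip(x,y)]);d=P-P.mean(0);U=np.linalg.svd(d,full_matrices=0)[2][0]
    print(n,len(P),P.mean(0),"bar angle",np.degrees(np.arctan2(U[1],U[0]))%180,np.ptp(d@U));sc[n]=P.mean(0)
    dk=(h[...,2]<70);yy,xx=np.where(dk|g);print(" disc",onplane(m,(xx.mean()+u-w,yy.mean()+v-w),.042)[:2])
d=sc["L"]-sc["R"];print("line",np.degrees(np.arctan2(d[1],d[0])),np.linalg.norm(d),(sc["L"]+sc["R"])/2)
# red marks
g=((H[...,0]<6)|(H[...,0]>172))&(H[...,1]>130)&(H[...,2]>100);n_,lab,st,ce=cv2.connectedComponentsWithStats(g.astype(np.uint8))
for s,e in zip(st[1:],ce[1:]):
    if s[4]>4: print("red",e.round(1),s[4],onplane(m,e,.04)[:2].round(4))
# key crop
K=I[215:290,70:180];cv2.imwrite("pics/kc.png",cv2.resize(K,None,fx=6,fy=6,interpolation=cv2.INTER_CUBIC))
E
```

```text
cover centre [ 0.53089982 -0.01496624] yaw [np.float64(1.7941034591640759), np.float64(1.7856597604250606)] 0.2610602607869755 0.1447614347529637
R 64 [ 0.55241238 -0.10859152] bar angle 169.75297253607803 0.021327090107304464
 disc [ 0.55223394 -0.1077516 ]
L 76 [0.51093725 0.07452847] bar angle 169.2729902682777 0.02067153576429418
 disc [0.51074573 0.07477973]
line 102.76170060920334 0.18775813249057022 [ 0.53167481 -0.01703153]
red [375.5 143. ] 6 [0.5034 0.1086]
```

View pics/kc.png

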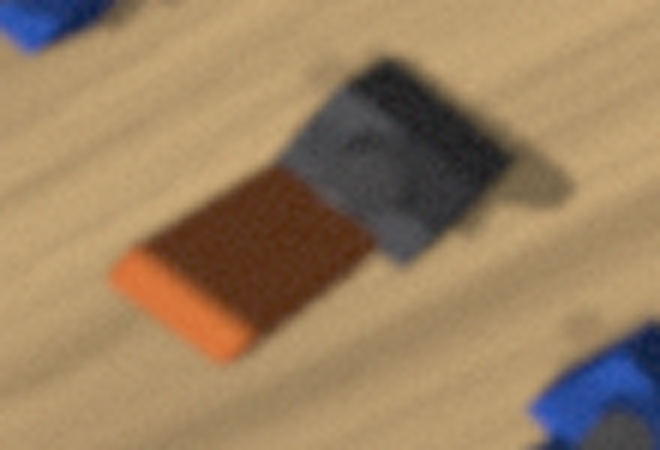

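The crop shows the orange-handled key standing upright. Its handle's top face has corners at crop (108,275), (140,245), (262,335) and (225,362). The foot's bottom edge runs from (388,55) to (515,160), and its top edge from (345,90) to (475,205).

```bash
python3 - <<'E'
from h import *
m=dict(np.load("w1.npz"))
f=lambda p,z:onplane(m,(p[0]/6+70,p[1]/6+215),z)[:2]
t=[f(p,.088) for p in((108,275),(140,245),(262,335),(225,362))];print("top",np.mean(t,0))
ang=lambda a,b:(np.degrees(np.arctan2(*(b-a)[[1,0]]))%180).round(1)
print(ang(t[1],t[2]),ang(t[0],t[3]),np.linalg.norm(t[1]-t[2]))
for p,q,z in(((388,55),(515,160),0),((345,90),(475,205),.02),((278,160),(400,265),.02)):
    a,b=f(p,z),f(q,z);print(z,ang(a,b),np.linalg.norm(a-b),(a+b)/2)
o,R=tool();print(R.T@(np.array([.477,-.302,.281])-o["eef_pos"])*1e3)
E
```

```text
top [ 0.47832712 -0.30087866]
17.2 16.5 0.03217504771335121
0 15.9 0.043020731112864516 [ 0.47347106 -0.28745131]
0.02 13.0 0.04366374896549507 [ 0.47628083 -0.2882069 ]
0.02 13.1 0.04097431028884237 [ 0.48308787 -0.31756638]
[-118.72111082 -309.54275738    0.37008191]
```

{"op": "send_rows", "data": {"slide": [[-15,-39,10],[-30,-78,20],[-45,-117,30],[-60,-156,40],[-75,-194,50],[-90,-233,60],[-105,-272,70],[-119,-310,80]], "roll": [-6,-12,-18,-24,-30,-36,-42,-43], "claw": [1,1,1,1,1,1,1,1]}}

```text
t: 2.15
eef_pos: [0.4834, -0.261, 0.2095]
tool_rot: [0.0, -0.152, 0.988, 0.001]
contact_force: [0.5, 0.2, -0.4]
gripper_width: 1.0
grasp_force: 0.0
```

```bash
python3 - <<'E'
from h import *
o,R=tool();print(o["t"],o["eef_pos"],R.round(3),o["q"].round(2),o["contact_force"])
m=bot.camera_model("wrist");I=bot.read_camera("wrist")[:,:,::-1];np.savez("w2.npz",**m)
cv2.imwrite("pics/w2.png",I)
# overlay predicted key outlines
J=I.copy();a=np.radians(16);X=np.array([np.cos(a),np.sin(a),0]);Y=np.array([-X[1],X[0],0]);c=np.array([.479,-.302,0])
for z,hx,hy in((0,.022,.018),(.02,.022,.018),(.088,.017,.007)):
    p=proj(m,[c+X*sx*hx+Y*sy*hy+[0,0,z] for sx,sy in((1,1),(1,-1),(-1,-1),(-1,1))]);cv2.polylines(J,[np.int32(p*8)],True,(0,255,0),1,cv2.LINE_AA,3)
u,v=proj(m,c+[0,0,.04])[0].astype(int);y0,x0=max(v-80,0),max(u-90,0)
print(x0,y0);cv2.imwrite("pics/w2c.png",cv2.resize(np.hstack([I[y0:y0+160,x0:x0+180],J[y0:y0+160,x0:x0+180]]),(800,356),interpolation=cv2.INTER_CUBIC))
E
```

```text
2.15 [ 0.48340767 -0.26096842  0.20950409] [[-0.954 -0.3    0.   ]
 [-0.3    0.954  0.002]
 [-0.001  0.001 -1.   ]] [ 0.03  0.31  0.43  1.9  -0.16  0.96  2.41] [ 0.47214469  0.23467556 -0.42339248]
198 92
```

View pics/w2c.png

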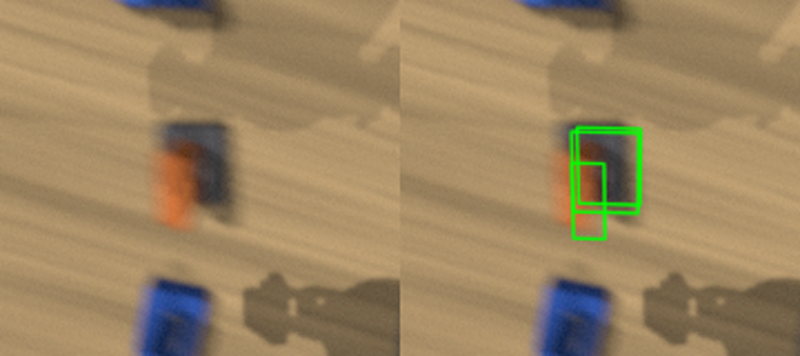

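The arm was still catching up, so the image is blurred. I'll let it settle and fit the key again.

{"op": "send_rows", "data": {"slide": [[0,0,0],[0,0,0],[0,0,0],[0,0,0],[0,0,0],[0,0,0],[0,0,0],[0,0,0]], "roll": [0,0,0,0,0,0,0,0], "claw": [1,1,1,1,1,1,1,1]}}

```text
t: 2.87
eef_pos: [0.4829, -0.2617, 0.2102]
tool_rot: [0.0, -0.148, 0.989, -0.0]
contact_force: [0.4, 0.1, -0.2]
gripper_width: 1.002
grasp_force: 0.0
```

```bash
cat >> h.py <<'E'
def boxes(m,I,c,deg,name,half=(90,80),lv=((0,.022,.018),(.02,.022,.018),(.088,.017,.007)),base=0):
    J=I.copy();a=np.radians(deg);X=np.array([np.cos(a),np.sin(a),0]);Y=np.array([-X[1],X[0],0]);c=np.array([c[0],c[1],base])
    for z,hx,hy in lv:
        p=proj(m,[c+X*sx*hx+Y*sy*hy+[0,0,z] for sx,sy in((1,1),(1,-1),(-1,-1),(-1,1))]);cv2.polylines(J,[np.int32(p*8)],True,(0,255,0),1,cv2.LINE_AA,3)
    u,v=proj(m,c+[0,0,.04])[0].astype(int);y0,x0=max(v-half[1],0),max(u-half[0],0);s=np.s_[y0:y0+2*half[1],x0:x0+2*half[0]]
    C=np.hstack([I[s],J[s]]);f=800/C.shape[1];print("crop origin",x0,y0,"scale",f);cv2.imwrite(name,cv2.resize(C,None,fx=f,fy=f,interpolation=cv2.INTER_CUBIC))
E
python3 - <<'E'
from h import *
o,R=tool();print(o["t"],o["eef_pos"],np.degrees(np.arctan2(R[1,1],R[0,1])),o["q"].round(2))
m=bot.camera_model("wrist");I=bot.read_camera("wrist")[:,:,::-1];np.savez("w3.npz",**m);cv2.imwrite("pics/w3.png",I)
H=cv2.cvtColor(I,cv2.COLOR_BGR2HSV);g=(((H[...,0]<14))&(H[...,1]>180)&(H[...,2]>150)).astype(np.uint8)
n,l,st,ce=cv2.connectedComponentsWithStats(g);k=1+np.argmax(st[1:,4]);y,x=np.where(l==k);r=cv2.minAreaRect(np.float32(np.c_[x,y]));print(r,cv2.boxPoints(r))
boxes(m,I,(.479,-.302),16,"pics/w3c.png",(60,50))
E
```

```text
2.8667 [ 0.48292935 -0.26166733  0.21016389] 106.97790317182339 [ 0.03  0.31  0.44  1.9  -0.16  0.96  2.4 ]
((280.5, 173.0), (16.0, 11.0), 90.0) [[275. 165.]
 [286. 165.]
 [286. 181.]
 [275. 181.]]
crop origin 228 123 scale 3.3333333333333335
```

View pics/w3c.png

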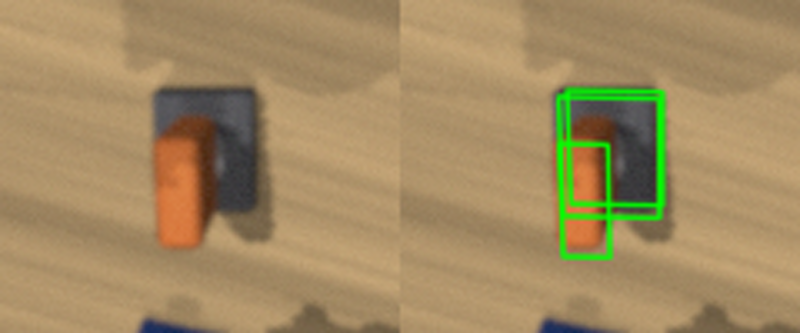

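The key stands aligned with the image; its handle top spans crop (155–202, 138–247) and its foot spans (155–257, 88–212). My box is about 2 mm off, so I'll correct it.

```bash
python3 - <<'E'
from h import *
m=dict(np.load("w3.npz"));f=lambda x,y,z:onplane(m,(228+(x-.5)/3.3333,123+(y-.5)/3.3333),z)[:2]
t=[f(*p,.088) for p in((155,139),(203,139),(206,247),(160,247))]
print(f(179.5,193,.088))
b=[f(257,90,.02),f(257,211,.02)];d=b[1]-b[0];print(b,np.linalg.norm(d),np.degrees(np.arctan2(d[1],d[0])))
a,b=f(155,139,.088),f(160,247,.088);d=b-a;print(np.degrees(np.arctan2(d[1],d[0])),np.linalg.norm(d))
g=(f(155,90,.02)+f(257,211,.02))/2;print("foot c",g)
o,R=tool()
for t in((.478,-.300,.15),(.478,-.300,.047)): print((R.T@(np.array(t)-o["eef_pos"])*1e3).round(1))
E
```

```text
[ 0.47713038 -0.30393046]
[array([ 0.45044344, -0.29200471]), array([ 0.49311344, -0.27984358])] 0.04436915651432958 15.907773265744842
16.615163325107243 0.032421252709593416
foot c [ 0.47709241 -0.30331546]
[ 15.8 -35.1  60.1]
[ 15.9 -35.1 163.1]
```

{"op": "send_rows", "data": {"slide": [[9,-19,20],[18,-38,45],[18,-38,75],[18,-38,105],[18,-38,130],[18,-38,150],[18,-38,163],[18,-38,163]], "roll": [1,1,1,1,1,1,1,1], "claw": [1,1,1,1,1,1,1,1]}}

```text
t: 3.58
eef_pos: [0.4751, -0.3027, 0.0446]
tool_rot: [-0.002, -0.139, 0.99, 0.001]
contact_force: [-0.3, 0.4, -0.3]
gripper_width: 1.001
grasp_force: 0.0
```

{"op": "send_rows", "data": {"slide": [[0,0,0],[0,0,0],[0,0,0],[0,0,0],[0,0,0],[0,0,0],[0,0,0],[0,0,0]], "roll": [0,0,0,0,0,0,0,0], "claw": [0.6,0.4,0.3,0.2,0.1,0,0,0], "force": 60}}

```text
t: 4.25
eef_pos: [0.477, -0.3038, 0.0475]
tool_rot: [0.0, -0.139, 0.99, -0.0]
contact_force: [0.1, 0.8, 4.0]
gripper_width: 0.154
grasp_force: 62.0
```

```bash
python3 - <<'E'
from h import *
o,R=tool();print(o["t"],o["eef_pos"],np.degrees(np.arctan2(R[1,1],R[0,1])),o["gripper_width"],o["grasp_force"],R[:,2])
E
```

```text
4.25 [ 0.4769657  -0.30378252  0.04748694] 105.94438223775931 0.15361006004059455 61.96142792701721 [ 7.88668701e-04 -2.21978609e-04 -9.99999664e-01]
```

Gripped. I'm lifting the key, carrying it over the right screw and turning it to line up with the bar.

{"op": "send_rows", "data": {"slide": [[0,0,-35],[0,0,-70],[-15,20,-100],[-40,53,-110],[-65,86,-110],[-90,119,-105],[-110,146,-100],[-126,167,-95]], "roll": [0,0,4,9,14,19,24,26], "claw": [0,0,0,0,0,0,0,0]}}

```text
t: 4.92
eef_pos: [0.5526, -0.1043, 0.1416]
tool_rot: [-0.0, 0.088, 0.996, 0.001]
contact_force: [0.5, -0.8, -1.3]
gripper_width: 0.163
grasp_force: 61.2
```

{"op": "send_rows", "data": {"slide": [[0,0,0],[0,0,0],[0,0,0],[0,0,0],[0,0,0],[0,0,0],[0,0,0],[0,0,0]], "roll": [0,0,0,0,0,0,0,0], "claw": [0,0,0,0,0,0,0,0]}}

```text
t: 5.58
eef_pos: [0.5518, -0.109, 0.1422]
tool_rot: [0.0, 0.088, 0.996, 0.0]
contact_force: [0.3, -0.1, -1.4]
gripper_width: 0.158
grasp_force: 61.2
```

```bash
python3 - <<'E'
from h import *
o,R=tool();ya=np.degrees(np.arctan2(R[1,1],R[0,1]));print(o["t"],o["eef_pos"],ya,o["gripper_width"],o["contact_force"])
print((R.T@(np.array([.5523,-.1083,o["eef_pos"][2]])-o["eef_pos"])*1e3).round(1))
C=[]
ms=bot.camera_model("wrist");W=bot.read_camera("wrist")[:,:,::-1]
p=o["eef_pos"]
boxes(ms,W,p[:2],ya+90,"pics/a.png",(70,60),base=p[2]-.0475)
m=bot.camera_model("side");S=bot.read_camera("side")[:,:,::-1];boxes(m,S,p[:2],ya+90,"pics/b.png",(40,34),base=p[2]-.0475)
A,B=cv2.imread("pics/a.png"),cv2.imread("pics/b.png");cv2.imwrite("pics/w4.png",cv2.resize(np.vstack([A,B]),None,fx=.85,fy=.85))
print(A.shape,B.shape)
E
```

```text
5.5833 [ 0.55175876 -0.1090306   0.14215514] 79.89132188232503 0.15802133700441695 [ 0.34811013 -0.08160861 -1.41667136]
[-0.4  0.8  0. ]
crop origin 251 192 scale 2.857142857142857
crop origin 310 152 scale 5.0
(343, 800, 3) (340, 800, 3)
```

View pics/w4.png

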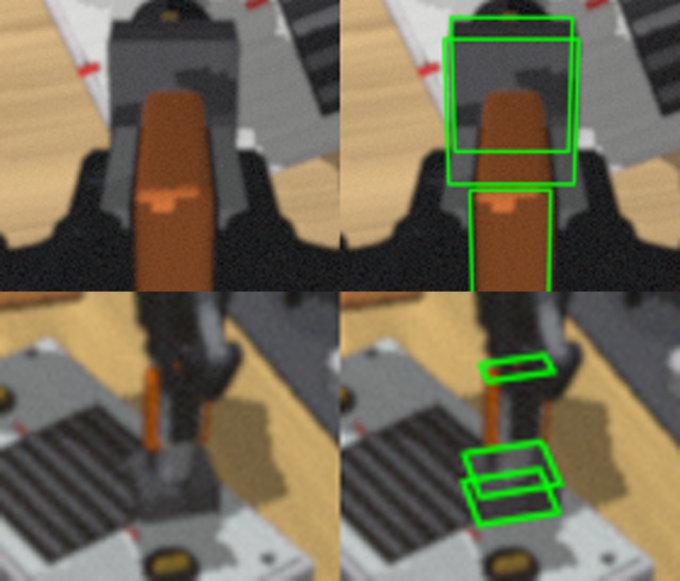

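The key hangs level and its foot matches the predicted outline within about 1 mm; the brass bar shows just beyond the foot's edge. I'm lowering onto the right screw.

{"op": "send_rows", "data": {"slide": [[0,0,15],[-0.4,0.8,30],[-0.4,0.8,40],[-0.4,0.8,42],[-0.4,0.8,44],[-0.4,0.8,46],[-0.4,0.8,47],[-0.4,0.8,47]], "roll": [0,0,0,0,0,0,0,0], "claw": [0,0,0,0,0,0,0,0]}}

```text
t: 6.35
eef_pos: [0.5527, -0.1079, 0.0954]
tool_rot: [0.0, 0.088, 0.996, -0.0]
contact_force: [1.0, -0.6, -2.0]
gripper_width: 0.157
grasp_force: 61.2
```

{"op": "send_rows", "data": {"slide": [[0,0,0],[0,0,1],[0,0,2],[0,0,3],[0,0,4],[0,0,5],[0,0,5],[0,0,5]], "roll": [0,0,0,0,0,0,0,0], "claw": [0,0,0,0,0,0,0,0]}}

```text
t: 7.02
eef_pos: [0.5523, -0.108, 0.0899]
tool_rot: [-0.0, 0.088, 0.996, -0.0]
contact_force: [0.6, -1.9, -2.1]
gripper_width: 0.153
grasp_force: 61.0
```

Seated without resistance. I'm turning clockwise.

{"op": "send_rows", "data": {"slide": [[0,0,0],[0,0,0],[0,0,0],[0,0,0],[0,0,0],[0,0,0],[0,0,0],[0,0,0]], "roll": [6,13,20,27,34,41,48,54], "claw": [0,0,0,0,0,0,0,0]}}

```text
t: 7.68
eef_pos: [0.553, -0.1088, 0.0902]
tool_rot: [0.001, 0.533, 0.846, -0.0]
contact_force: [0.5, -4.3, -3.2]
gripper_width: 0.157
grasp_force: 60.9
```

{"op": "send_rows", "data": {"slide": [[0,0,0],[0,0,0],[0,0,0],[0,0,0],[0,0,0],[0,0,0],[0,0,0],[0,0,0]], "roll": [3,6,9,12,15,17,18,18], "claw": [0,0,0,0,0,0,0,0]}}

```text
t: 8.35
eef_pos: [0.5533, -0.1086, 0.0903]
tool_rot: [0.001, 0.657, 0.754, -0.0]
contact_force: [2.3, -4.3, -4.1]
gripper_width: 0.157
grasp_force: 60.9
```

```bash
python3 - <<'E'
from h import *
o,R=tool();ya=np.degrees(np.arctan2(R[1,1],R[0,1]));print(o["t"],o["eef_pos"],ya,o["gripper_width"],o["contact_force"],o["torque"])
E
```

```text
8.35 [ 0.5533105  -0.10863293  0.09026501] 7.916706240124988 0.15695635435404445 [ 2.31086946 -4.27237727 -4.08631701] [-1.20272626 -0.69824277  0.02807293]
```

{"op": "send_rows", "data": {"slide": [[0,0,0],[0,0,0],[0,0,0],[0,0,0],[0,0,0],[0,0,0],[0,0,0],[0,0,0]], "roll": [1,2,3,4,5,6,6,6], "claw": [0,0,0,0,0,0,0,0]}}

```text
t: 9.02
eef_pos: [0.5534, -0.1086, 0.0903]
tool_rot: [0.001, 0.695, 0.719, 0.0]
contact_force: [3.0, -4.4, -4.4]
gripper_width: 0.153
grasp_force: 60.8
```

```bash
python3 - <<'E'
from h import *
o,R=tool();ya=np.degrees(np.arctan2(R[1,1],R[0,1]));print(o["t"],o["eef_pos"],ya,o["gripper_width"],o["contact_force"],o["torque"])
E
```

```text
9.0167 [ 0.55340982 -0.10863135  0.09029185] 1.9750793149563826 0.1532429097448656 [ 3.03767492 -4.44202735 -4.39637876] [-1.25248365 -0.76138681  0.14792785]
```

{"op": "send_rows", "data": {"slide": [[0,0,0],[0,0,0],[0,0,0],[0,0,0],[0,0,0],[0,0,0],[0,0,0],[0,0,0]], "roll": [1,2,3,4,5,5,5,5], "claw": [0,0,0,0,0,0,0,0]}}

```text
t: 9.68
eef_pos: [0.5535, -0.1086, 0.0903]
tool_rot: [0.001, 0.726, 0.688, 0.0]
contact_force: [2.8, -4.9, -3.8]
gripper_width: 0.153
grasp_force: 60.8
```

```bash
python3 - <<'E'
from h import *
o,R=tool();ya=np.degrees(np.arctan2(R[1,1],R[0,1]));print(o["t"],o["eef_pos"],ya,o["gripper_width"],o["contact_force"],o["torque"])
E
```

```text
9.6833 [ 0.55349901 -0.10863178  0.0902988 ] -3.0212934819411124 0.1531616062285641 [ 2.83064575 -4.87409723 -3.77516905] [-1.28712624 -0.84293904  0.07836284]
```

{"op": "send_rows", "data": {"slide": [[0,0,0],[0,0,0],[0,0,0],[0,0,0],[0,0,0],[0,0,0],[0,0,0],[0,0,0]], "roll": [1,2,3,4,4,4,4,4], "claw": [0,0,0,0,0,0,0,0]}}

```text
t: 10.35
eef_pos: [0.5536, -0.1086, 0.0903]
tool_rot: [0.002, 0.749, 0.663, 0.0]
contact_force: [3.5, -5.2, -4.1]
gripper_width: 0.16
grasp_force: 60.7
```

```bash
python3 - <<'E'
from h import *
o,R=tool();ya=np.degrees(np.arctan2(R[1,1],R[0,1]));print(o["t"],o["eef_pos"],ya,o["gripper_width"],o["contact_force"],o["torque"])
p=o["eef_pos"];W=bot.read_camera("wrist")[:,:,::-1]
boxes(bot.camera_model("wrist"),W,p[:2],ya+90,"pics/a5.png",(80,70),base=p[2]-.0475)
E
```

```text
10.35 [ 0.55357958 -0.1086448   0.09028971] -6.995753518581323 0.15985278083325272 [ 3.47803964 -5.22268525 -4.07802912] [-1.35877617 -0.91985204  0.15744891]
crop origin 242 182 scale 2.5
```

View pics/a5.png

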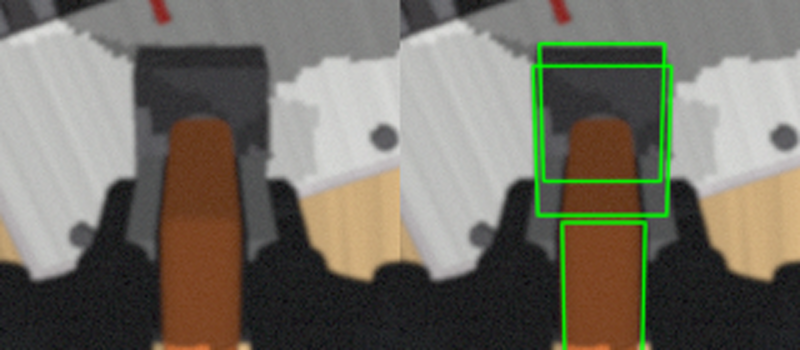

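The foot still sits squarely in the gripper, over the screw and close to the red mark's line. I'll back off 8° within the play, lift, carry it to the left screw while turning back, and check the right screw from there.

```bash
python3 - <<'E'
from h import *
o,R=tool();print((R.T@(np.array([.511,.0746,o["eef_pos"][2]])-o["eef_pos"])*1e3).round(1))
E
```

```text
[176.7 -64.6  -0.5]
```

{"op": "send_rows", "data": {"slide": [[0,0,0],[0,0,0],[0,0,-4],[0,0,-10],[0,0,-20],[0,0,-35],[0,0,-50],[0,0,-50]], "roll": [-5,-10,-10,-10,-10,-10,-10,-10], "claw": [0,0,0,0,0,0,0,0]}}

```text
t: 11.07
eef_pos: [0.5539, -0.1082, 0.1431]
tool_rot: [0.001, 0.689, 0.724, 0.001]
contact_force: [-0.1, -0.1, -1.0]
gripper_width: 0.157
grasp_force: 61.3
```

```bash
python3 - <<'E'
from h import *
o,R=tool();print(o["t"],o["eef_pos"],np.degrees(np.arctan2(R[1,1],R[0,1])),o["contact_force"],o["torque"]);print((R.T@(np.array([.511,.0746,o["eef_pos"][2]])-o["eef_pos"])*1e3).round(1))
E
```

```text
11.0667 [ 0.55387652 -0.10823167  0.14307427] 2.8385034397018307 [-0.06745534 -0.12111847 -1.00227502] [-0.01613024 -0.09468537  0.03520657]
[184.7 -33.8  -0.2]
```

{"op": "send_rows", "data": {"slide": [[25,-5,0],[50,-9,0],[75,-14,0],[100,-18,0],[125,-23,0],[150,-28,0],[175,-32,0],[185,-34,0]], "roll": [-7,-14,-21,-28,-35,-42,-49,-56], "claw": [0,0,0,0,0,0,0,0]}}

```text
t: 11.73
eef_pos: [0.5076, 0.0793, 0.1396]
tool_rot: [-0.001, 0.263, 0.965, 0.001]
contact_force: [-0.6, 0.6, -1.9]
gripper_width: 0.158
grasp_force: 61.2
```

{"op": "send_rows", "data": {"slide": [[0,0,0],[0,0,0],[0,0,0],[0,0,0],[0,0,0],[0,0,0],[0,0,0],[0,0,0]], "roll": [-7,-14,-20.5,-20.5,-20.5,-20.5,-20.5,-20.5], "claw": [0,0,0,0,0,0,0,0]}}

```text
t: 12.4
eef_pos: [0.5089, 0.0752, 0.14]
tool_rot: [-0.0, 0.093, 0.996, -0.0]
contact_force: [-0.7, 0.7, -1.6]
gripper_width: 0.155
grasp_force: 61.2
```

```bash
cat > screw.py <<'E'
from h import *
def bar(m,I,c,tag):
    H=cv2.cvtColor(I,cv2.COLOR_BGR2HSV).astype(int);u,v=proj(m,[*c,.048])[0];a,b=proj(m,[[*c,.042],[c[0],c[1]+.02,.042]]);w=int(np.linalg.norm(a-b))+3;u,v=int(round(u)),int(round(v))
    x0,y0=max(u-w,0),max(v-w,0);h=H[y0:v+w,x0:u+w];g=(h[...,0]>8)&(h[...,0]<32)&(h[...,1]>110)&(h[...,2]>60)
    n,l,st,ce=cv2.connectedComponentsWithStats(g.astype(np.uint8))
    if n<2: print(tag,"none",(u,v),w);return
    k=1+np.argmax(st[1:,4]);y,x=np.where(l==k);P=np.array([onplane(m,(i+x0,j+y0),.048)[:2] for i,j in zip(x,y)]);d=P-P.mean(0);U=np.linalg.svd(d,full_matrices=0)[2][0]
    print(tag,(u,v),len(P),P.mean(0).round(4),"angle",(np.degrees(np.arctan2(U[1],U[0]))%180).round(1),np.ptp(d@U).round(4))
R_,L_=(.5523,-.1083),(.511,.0746)
E
python3 - <<'E'
from screw import *
o,R=tool();ya=np.degrees(np.arctan2(R[1,1],R[0,1]));print(o["t"],o["eef_pos"],ya,o["q"].round(2));p=o["eef_pos"]
print((R.T@(np.array([*L_,p[2]])-p)*1e3).round(1))
for n in("wrist","side","scene"):
    m=bot.camera_model(n);I=np.ascontiguousarray(bot.read_camera(n)[:,:,::-1]);cv2.imwrite(f"pics/x_{n}.png",I)
    bar(m,I,R_,n+" R");bar(m,I,L_,n+" L")
# side0 reference
bar(bot.camera_model("side"),cv2.imread("pics/side0.png"),R_,"side0 R")
W=cv2.imread("pics/x_wrist.png");m=bot.camera_model("wrist")
A=cv2.resize(W[150:290],None,fx=1.25,fy=1.25);S=cv2.resize(cv2.imread("pics/x_side.png")[150:250,270:400],None,fx=3,fy=3,interpolation=cv2.INTER_CUBIC)
u,v=proj(m,[*R_,.045])[0].astype(int);print("Rpix",u,v)
Q=W[max(v-40,0):v+40,max(u-50,0):u+50];Q=cv2.resize(Q,(390,300),interpolation=cv2.INTER_CUBIC)
C=np.zeros((A.shape[0]+300,800,3),np.uint8);C[:A.shape[0],:A.shape[1]]=A;C[A.shape[0]:,:390]=S;C[A.shape[0]:,400:790]=Q;cv2.imwrite("pics/chk.png",C);print(C.shape)
E
```

```text
12.4 [0.50889837 0.07522754 0.13995188] 79.34457066228059 [-0.73  0.37  0.57  2.05 -0.28  0.79  1.39]
[-2.2 -0.2 -0. ]
wrist R (145, 282) 157 [ 0.5521 -0.1076] angle 105.0 0.0238
wrist L (321, 211) 107 [0.5317 0.0716] angle 79.7 0.0212
side R (349, 214) 34 [ 0.5526 -0.1147] angle 93.6 0.0232
side L (306, 175) 28 [0.5098 0.0673] angle 163.3 0.0217
scene R (330, 212) 17 [ 0.5573 -0.1197] angle 101.6 0.0199
scene L (359, 181) 45 [0.4927 0.1045] angle 7.4 0.0467
side0 R (349, 214) 40 [ 0.5528 -0.1134] angle 3.0 0.022
Rpix 147 280
(475, 800, 3)
```

```bash
python3 - <<'E'
from screw import *
m=bot.camera_model("wrist");I=cv2.imread("pics/x_wrist.png");H=cv2.cvtColor(I,cv2.COLOR_BGR2HSV).astype(int)
g=((H[...,0]<8)|(H[...,0]>170))&(H[...,1]>110)&(H[...,2]>60)
n,l,st,ce=cv2.connectedComponentsWithStats(g.astype(np.uint8))
for s,e in zip(st[1:],ce[1:]):
    if s[4]>6: print(e.round(1),s[4],onplane(m,e,.04)[:2].round(4))
for s0,v0 in((110,60),(130,80),(140,110),(160,130)):
    h=H[250:305,115:180];b=(h[...,0]>8)&(h[...,0]<32)&(h[...,1]>s0)&(h[...,2]>v0)
    n,l,st,ce=cv2.connectedComponentsWithStats(b.astype(np.uint8));k=1+np.argmax(st[1:,4]);y,x=np.where(l==k)
    P=np.array([onplane(m,(i+115,j+250),.049)[:2] for i,j in zip(x,y)]);d=P-P.mean(0);U=np.linalg.svd(d,full_matrices=0)[2][0]
    r=cv2.minAreaRect(np.float32(P*1e4));print(len(P),P.mean(0),np.degrees(np.arctan2(U[1],U[0]))%180,r[1:],st[k])
E
```

```text
[354.3 194.7] 26 [0.5042 0.1066]
[286.1 222.8] 24 [0.5197 0.0395]
[178.7 267. ] 22 [ 0.546  -0.0759]
[119.8 291.2] 24 [ 0.5617 -0.1447]
157 [ 0.55183477 -0.10667267] 105.07121785126166 ((79.94627380371094, 236.79872131347656), 12.46141242980957) [ 21  26  21  13 157]
109 [ 0.55206675 -0.10717927] 106.1371997103114 ((64.17108154296875, 230.52305603027344), 13.609365463256836) [ 21  26  21  13 109]
5 [ 0.55204256 -0.10456167] 172.19948148294182 ((19.464906692504883, 22.478778839111328), 79.40301513671875) [32 31  3  3  5]Traceback (most recent call last):
  File "<stdin>", line 9, in <module>
    return _wrapfunc(a, 'argmax', axis=axis, out=out, **kwds)
    return bound(*args, **kwds)
ValueError: attempt to get argmax of an empty sequence
```

View pics/chk.png

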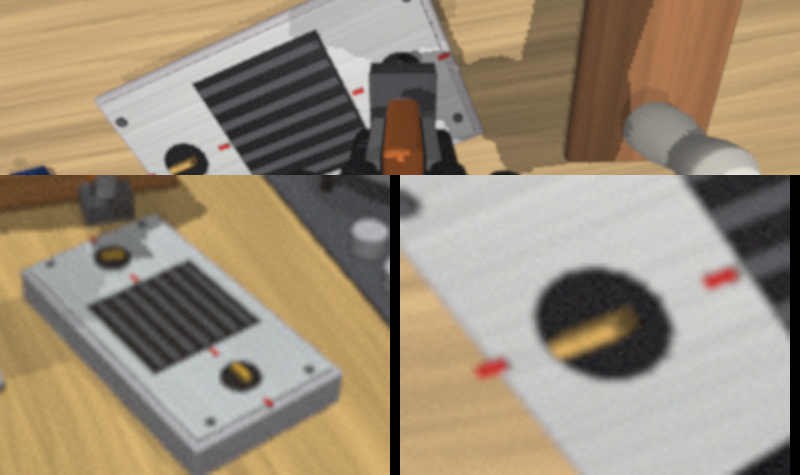

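The right bar lies along the line of its red marks, within about 2°, so it is home. Next I'll check numerically whether the key twisted in the grip.

```bash
python3 - <<'E'
from screw import *
m=bot.camera_model("wrist");I=cv2.imread("pics/x_wrist.png");o,R=tool();p=o["eef_pos"];ya=np.degrees(np.arctan2(R[1,1],R[0,1]))
for dy in(0,7):
  a=np.radians(ya+90+dy);X=np.array([np.cos(a),np.sin(a),0]);Y=np.array([-X[1],X[0],0]);c=np.array([p[0],p[1],p[2]-.0475])
  for z,hx,hy in((0,.022,.018),(.02,.022,.018)): print(dy,z,proj(m,[c+X*sx*hx+Y*sy*hy+[0,0,z] for sx,sy in((1,1),(1,-1),(-1,-1),(-1,1))]).round(1).tolist())
G=cv2.cvtColor(I,cv2.COLOR_BGR2GRAY)
print("cols",list(range(290,360,3)))
for r in range(190,222): print(r,G[r,290:360:3])
E
```

```text
0 0 [[296.1, 198.9], [346.3, 198.9], [344.7, 253.9], [297.8, 253.9]]
0 0.02 [[293.4, 207.7], [348.9, 207.7], [347.0, 267.5], [295.4, 267.5]]
7 0 [[292.7, 202.0], [342.4, 196.2], [348.2, 251.2], [301.5, 256.3]]
7 0.02 [[289.6, 211.1], [344.6, 204.7], [350.7, 264.5], [299.5, 270.1]]
cols [290, 293, 296, 299, 302, 305, 308, 311, 314, 317, 320, 323, 326, 329, 332, 335, 338, 341, 344, 347, 350, 353, 356, 359]
190 [183 182 187 191 189 195 194 190 187 175 176 175 179 163 145 190 212 207
 204 175 175 152 163 137]
191 [185 185 186 190 194 192 192 186 174 143 134 134 138 133 115 172 196 179
 179 151 149 137 130 119]
192 [182 185 190 191 192 193 193 172 135  90  77  76  88 102 105 145 168 150
 149 143 139 117  93  97]
193 [181 188 193 192 192 192 187 138  84  47  38  34  48  82 105 116 144 141
 141 139 132  95  74  99]
194 [189 193 193 192 191 187 179  91  50  33  31  19  30  52  96 110 135 141
 141 141 117  85  72  94]
195 [198 192 193 189 186 186 147  60  41  36  22  24  27  36  79 104 137 139
 142 139 110  72  80 109]
196 [212 193 195 189 189 184 108  43  33  39  14  26  20  19  53  98 134 1
[... 1903 characters left out ...]
  80  79  80  77  80  77  79  78  76  81  78  78  79  78
  78  75 131 142 142 139]
216 [215 209  97  78  80  78  76  81  79  79  77  79  78  77  80  81  77  78
  79  77 128 138 138 138]
217 [215 212  99  80  77  78  80  78  79  75  78  80  80  77  81  73  82  78
  73  77 132 139 140 137]
218 [209 213  98  79  77  79  80  79  78  78  81  80  74  80  79  78  78  79
  76  77 135 139 135 139]
219 [195 212  97  81  80  79  84  80  80  78  80  79  80  78  76  70  77  79
  80  74 131 136 138 136]
220 [173 209  95  78  77  80  78  78  80  77  80  78  76  69  62  59  75  78
  80  74 131 139 136 140]
221 [148 208  94  82  77  78  82  79  81  75  78  61  63  56  50  49  64  75
  71  71 127 137 139 137]
```

The key sits square in the grip (foot edges level, within 1 mm). I'm lowering onto the left screw; if the right one proves not quite home, it can be redone second.

{"op": "send_rows", "data": {"slide": [[-1.7,-0.9,12],[-1.7,-0.9,24],[-1.7,-0.9,34],[-1.7,-0.9,39],[-1.7,-0.9,41],[-1.7,-0.9,43],[-1.7,-0.9,45],[-1.7,-0.9,45]], "roll": [0,0,0,0,0,0,0,0], "claw": [0,0,0,0,0,0,0,0]}}

```text
t: 13.22
eef_pos: [0.5105, 0.074, 0.0949]
tool_rot: [0.0, 0.092, 0.996, -0.0]
contact_force: [0.2, 0.3, -1.6]
gripper_width: 0.151
grasp_force: 61.3
```

{"op": "send_rows", "data": {"slide": [[0,0,0],[0,0,1],[0,0,2],[0,0,3],[0,0,4],[0,0,5],[0,0,5],[0,0,5]], "roll": [0,0,0,0,0,0,0,0], "claw": [0,0,0,0,0,0,0,0]}}

```text
t: 13.88
eef_pos: [0.5104, 0.074, 0.09]
tool_rot: [-0.0, 0.092, 0.996, -0.0]
contact_force: [-0.1, 0.0, -1.8]
gripper_width: 0.152
grasp_force: 61.3
```

{"op": "send_rows", "data": {"slide": [[0,0,0],[0,0,0],[0,0,0],[0,0,0],[0,0,0],[0,0,0],[0,0,0],[0,0,0]], "roll": [6,13,20,27,34,41,48,55], "claw": [0,0,0,0,0,0,0,0]}}

```text
t: 14.55
eef_pos: [0.5112, 0.0744, 0.0903]
tool_rot: [0.001, 0.544, 0.839, 0.001]
contact_force: [1.2, 0.0, -3.9]
gripper_width: 0.157
grasp_force: 61.0
```

```bash
python3 -c "
from h import *
o,R=tool();print(np.degrees(np.arctan2(R[1,1],R[0,1])),o['eef_pos'],o['contact_force'],o['torque'])"
```

```text
24.132781170952224 [0.5111963  0.07438006 0.09026397] [ 1.18458833  0.00515964 -3.87911883] [ 0.11516775 -0.53287169  0.11868062]
```

{"op": "send_rows", "data": {"slide": [[0,0,0],[0,0,0],[0,0,0],[0,0,0],[0,0,0],[0,0,0],[0,0,0],[0,0,0]], "roll": [4,8,12,16,20,24,25,25], "claw": [0,0,0,0,0,0,0,0]}}

```text
t: 15.22
eef_pos: [0.5117, 0.0744, 0.0903]
tool_rot: [0.001, 0.71, 0.704, 0.001]
contact_force: [4.1, 0.1, -4.4]
gripper_width: 0.153
grasp_force: 60.9
```

```bash
python3 -c "
from h import *
o,R=tool();print(np.degrees(np.arctan2(R[1,1],R[0,1])),o['eef_pos'],o['contact_force'],o['torque'])"
```

```text
-0.48417811690597984 [0.51167661 0.07443704 0.09029483] [ 4.10824361  0.10775161 -4.40644881] [ 0.26893154 -1.11174696  0.02094528]
```

{"op": "send_rows", "data": {"slide": [[0,0,0],[0,0,0],[0,0,0],[0,0,0],[0,0,0],[0,0,0],[0,0,0],[0,0,0]], "roll": [1,2,3,4,5,6,7,7], "claw": [0,0,0,0,0,0,0,0]}}

```text
t: 15.88
eef_pos: [0.5118, 0.0744, 0.0904]
tool_rot: [0.001, 0.752, 0.659, 0.001]
contact_force: [6.2, 1.3, -4.5]
gripper_width: 0.155
grasp_force: 60.7
```

```bash
python3 -c "
from h import *
o,R=tool();print(np.degrees(np.arctan2(R[1,1],R[0,1])),o['eef_pos'],o['contact_force'],o['torque'])"
```

```text
-7.5482782321806985 [0.51180423 0.07441563 0.09036203] [ 6.19525353  1.34085547 -4.45857549] [ 0.33388357 -1.52311702  0.28702397]
```

Torque has climbed to 0.29 N m, well above the 0.08 N m of turning friction, so the left screw is against its stop. I'm backing off within the play, lifting, and looking at both screws from higher up.

{"op": "send_rows", "data": {"slide": [[0,0,0],[0,0,0],[0,0,-4],[0,0,-10],[0,0,-20],[0,0,-40],[0,0,-70],[0,0,-100]], "roll": [-5,-11,-11,-11,-11,-11,-11,-11], "claw": [0,0,0,0,0,0,0,0]}}

```text
t: 16.55
eef_pos: [0.5088, 0.0734, 0.191]
tool_rot: [-0.001, 0.687, 0.727, -0.002]
contact_force: [0.3, 0.8, -1.2]
gripper_width: 0.157
grasp_force: 61.1
```

{"op": "send_rows", "data": {"slide": [[-10,-7,-10],[-20,-14,-20],[-30,-21,-30],[-40,-28,-40],[-50,-35,-50],[-60,-42,-60],[-70,-49,-60],[-74,-52,-60]], "roll": [-7,-14,-21,-28,-35,-42,-49,-56], "claw": [0,0,0,0,0,0,0,0]}}

```text
t: 17.22
eef_pos: [0.4613, -0.005, 0.2507]
tool_rot: [-0.001, 0.263, 0.965, 0.0]
contact_force: [-0.3, -0.8, -2.6]
gripper_width: 0.157
grasp_force: 61.2
```

{"op": "send_rows", "data": {"slide": [[0,0,0],[0,0,0],[0,0,0],[0,0,0],[0,0,0],[0,0,0],[0,0,0],[0,0,0]], "roll": [-7,-14,-14,-14,-14,-14,-14,-14], "claw": [0,0,0,0,0,0,0,0]}}

```text
t: 17.88
eef_pos: [0.4629, -0.0029, 0.25]
tool_rot: [-0.0, 0.145, 0.989, -0.0]
contact_force: [-0.5, -0.7, -1.5]
gripper_width: 0.157
grasp_force: 61.2
```

```bash
cat > fit.py <<'E'
from screw import *
def fitbar(m,I,c,tag):
    H=cv2.cvtColor(I,cv2.COLOR_BGR2HSV).astype(int);u,v=np.int32(np.round(proj(m,[*c,.046])[0]));w=18
    h=H[v-w:v+w,u-w:u+w];g=((h[...,0]>8)&(h[...,0]<32)&(h[...,1]>90)&(h[...,2]>60)).astype(np.uint8)
    n,l,st,ce=cv2.connectedComponentsWithStats(g)
    k=min(range(1,n),key=lambda i:np.hypot(*(ce[i]-w))-.2*st[i,4]);M=cv2.resize((l==k).astype(np.uint8),None,fx=6,fy=6,interpolation=cv2.INTER_NEAREST)
    best=[]
    for a in np.arange(85,185,1.):
        X=np.array([np.cos(np.radians(a)),np.sin(np.radians(a))]);Y=np.array([-X[1],X[0]]);b=0
        P=[[*(np.array(c)+X*sx*.01+Y*sy*hy),z] for sx in(1,-1) for sy in(1,-1) for z,hy in((.042,.0025),(.0485,.0025),(.05,.001))]
        q=(proj(m,P)-[u-w,v-w]+.5)*6;q+= (np.argwhere(M).mean(0)[::-1]-(q.max(0)+q.min(0))/2)
        S=np.zeros_like(M);cv2.fillConvexPoly(S,cv2.convexHull(np.int32(q)),1);best.append((float((S&M).sum()/(S|M).sum()),float(a)))
    best.sort(reverse=True);print(tag,(u,v),M.sum()//36,[(round(s,3),a) for s,a in best[:6]])
E
python3 - <<'E'
from fit import *
o,R=tool();print(o["t"],o["eef_pos"],np.degrees(np.arctan2(R[1,1],R[0,1])),o["gripper_width"])
m=bot.camera_model("wrist");I=np.ascontiguousarray(bot.read_camera("wrist")[:,:,::-1]);cv2.imwrite("pics/y.png",I);np.savez("y.npz",**m)
bar(m,I,R_,"R");bar(m,I,L_,"L");fitbar(m,I,R_,"R");fitbar(m,I,L_,"L")
m1=dict(np.load("w1.npz"));J=cv2.imread("pics/w1.png");fitbar(m1,J,R_,"R w1");fitbar(m1,J,L_,"L w1")
E
```

```text
17.8833 [ 0.46293311 -0.00292375  0.25000245] 73.37725699722394 0.15734120548150154
R (268, 262) 83 [ 0.5525 -0.1089] angle 104.8 0.0228
L (389, 199) 91 [0.5108 0.0735] angle 102.6 0.0211
R (np.int32(268), np.int32(261)) 98 [(0.782, 101.0), (0.775, 99.0), (0.767, 98.0), (0.766, 104.0), (0.764, 103.0), (0.763, 97.0)]
L (np.int32(389), np.int32(199)) 103 [(0.837, 103.0), (0.832, 104.0), (0.831, 101.0), (0.83, 102.0), (0.829, 100.0), (0.824, 99.0)]
R w1 (np.int32(256), np.int32(239)) 88 [(0.794, 178.0), (0.791, 176.0), (0.789, 173.0), (0.782, 177.0), (0.781, 175.0), (0.781, 171.0)]
L w1 (np.int32(356), np.int32(160)) 97 [(0.69, 169.0), (0.687, 165.0), (0.687, 168.0), (0.686, 162.0), (0.685, 167.0), (0.684, 164.0)]
```

Both bars measure within about 2° of the 102.9° line through the marks, so both screws are home. Next I'm moving to view the board.

{"op": "send_rows", "data": {"slide": [[0,30,-5],[0,60,-10],[0,90,-15],[0,120,-20],[0,150,-20],[0,160,-20],[0,160,-20],[0,160,-20]], "roll": [-3,-6,-9,-9,-9,-9,-9,-9], "claw": [0,0,0,0,0,0,0,0]}}

```text
t: 18.6
eef_pos: [0.5084, 0.1501, 0.2696]
tool_rot: [-0.0, 0.066, 0.998, -0.001]
contact_force: [0.0, -0.4, -0.8]
gripper_width: 0.153
grasp_force: 61.2
```

{"op": "send_rows", "data": {"slide": [[0,0,0],[0,0,0],[0,0,0],[0,0,0],[0,0,0],[0,0,0],[0,0,0],[0,0,0]], "roll": [0,0,0,0,0,0,0,0], "claw": [0,0,0,0,0,0,0,0]}}

```text
t: 19.27
eef_pos: [0.5086, 0.1504, 0.2701]
tool_rot: [0.0, 0.066, 0.998, 0.0]
contact_force: [0.2, -0.5, -1.1]
gripper_width: 0.157
grasp_force: 61.2
```

```bash
python3 - <<'E'
from screw import *
o,R=tool();print(o["t"],o["eef_pos"],np.degrees(np.arctan2(R[1,1],R[0,1])),o["gripper_width"])
m=bot.camera_model("wrist");I=np.ascontiguousarray(bot.read_camera("wrist")[:,:,::-1]);cv2.imwrite("pics/brd.png",I);np.savez("brd.npz",**m)
H=cv2.cvtColor(I,cv2.COLOR_BGR2HSV)
for p in((.51,.285),(.46,.32),(.46,.25),(.55,.25),(.45,.2),(.41,.296),(.607,.275)):
    u,v=np.int32(proj(m,[*p,.012])[0]);print(p,u,v,np.median(H[v-2:v+3,u-2:u+3].reshape(-1,3),0) if 0<=u<640 and 0<=v<400 else None)
def seg(m,I,lo,hi,name):
    H=cv2.cvtColor(I,cv2.COLOR_BGR2HSV);g=cv2.morphologyEx(cv2.inRange(H,lo,hi),cv2.MORPH_OPEN,np.ones((3,3)))
    n,l,st,ce=cv2.connectedComponentsWithStats(g);k=1+np.argmax(st[1:,4]);y,x=np.where(l==k);P=np.float32([onplane(m,q,.012)[:2] for q in zip(x[::3],y[::3])]);print(name,st[k],cv2.minAreaRect(P*1000))
seg(m,I,(3,110,50),(13,230,220),"wrist")
seg(dict(np.load("w1.npz")),cv2.imread("pics/w1.png"),(3,110,50),(13,230,220),"w1")
for n in("side","scene"): seg(bot.camera_model(n),cv2.imread(f"pics/{n}0.png"),(3,110,50),(13,230,220),n)
E
```

```text
19.2667 [0.50858587 0.15042751 0.27005653] 82.44288231478014 0.15664145499921361
(0.51, 0.285) 413 161 [ 13. 133. 108.]
(0.46, 0.32) 437 122 [ 13. 132. 106.]
(0.46, 0.25) 387 129 [ 13. 137. 170.]
(0.55, 0.25) 391 190 [ 13. 132. 101.]
(0.45, 0.2) 351 126 [ 18. 101. 192.]
(0.41, 0.296) 419 86 [ 11. 112.  40.]
(0.607, 0.275) 409 223 [ 20.  17. 102.]
wrist [ 371   50   94  172 7336] ((484.0193786621094, 286.2607421875), (117.93185424804688, 232.51206970214844), 79.49691009521484)
w1 [  432     0   107   180 11770] ((512.5263061523438, 281.82666015625), (118.1402816772461, 255.5190887451172), 80.72988891601562)
side [245 131   3   3   9] ((417.1795959472656, 412.6309814453125), (12.593948364257812, 1.2874603271484375e-05), 76.48741149902344)
scene [110  72  27  34 658] ((-1120.1102294921875, 79.24634552001953), (105.76887512207031, 645.3366088867188), 69.59417724609375)
```

```bash
python3 - <<'E'
from screw import *
def seg(m,I,lo,hi,name,z=.012):
    H=cv2.cvtColor(I,cv2.COLOR_BGR2HSV);g=cv2.morphologyEx(cv2.inRange(H,lo,hi),cv2.MORPH_OPEN,np.ones((2,2)))
    n,l,st,ce=cv2.connectedComponentsWithStats(g);u,v=np.int32(proj(m,[.5,.285,.012])[0]);k=l[v,u] or 1+np.argmax(st[1:,4]);y,x=np.where(l==k);P=np.float32([onplane(m,q,z)[:2] for q in zip(x,y)]);r=cv2.minAreaRect(P*1000);print(name,st[k],r,cv2.boxPoints(r).round().tolist())
B=dict(np.load("brd.npz"));I=cv2.imread("pics/brd.png")
for h,s in((14,115),(15,120)):
    seg(B,I,(3,s,40),(h,255,230),f"wrist{h}");seg(dict(np.load("w1.npz")),cv2.imread("pics/w1.png"),(3,s,40),(h,255,230),f"w1 {h}")
    for n in("side","scene"): seg(bot.camera_model(n),cv2.imread(f"pics/{n}0.png"),(3,s,40),(h,255,230),n+str(h))
# edge-of-board scan along axis in wrist view: sample rectified colours
H=cv2.cvtColor(I,cv2.COLOR_BGR2HSV);a=np.radians(-9);X=np.array([np.cos(a),np.sin(a)]);Y=np.array([-X[1],X[0]])
for off in(-.045,.045):
    row=[]
    for s in np.arange(-.17,.18,.01):
        p=np.array([.511,.284])+X*s+Y*off;u,v=np.int32(np.round(proj(B,[*p,.012])[0]));row.append((int(s*1000),*map(int,H[v,u][:3])) if 0<=u<640 and 0<=v<400 else None)
    print(off,row)
E
```

```text
wrist14 [  367    50   100   196 12593] ((505.7008056640625, 285.1730651855469), (118.47415924072266, 276.3125305175781), 80.89981842041016) [[360.0, 249.0], [633.0, 205.0], [651.0, 322.0], [379.0, 366.0]]
w1 14 [  432     0   109   189 13988] ((514.6458740234375, 283.3330078125), (120.35806274414062, 259.14373779296875), 80.69415283203125) [[377.0, 245.0], [633.0, 203.0], [652.0, 322.0], [397.0, 364.0]]
side14 [266 139  37  22 298] ((504.6112060546875, 263.1300048828125), (83.62931823730469, 138.03604125976562), 19.82969093322754) [[442.0, 314.0], [489.0, 184.0], [567.0, 212.0], [521.0, 342.0]]
scene14 [ 358  149   80   43 1121] ((506.94757080078125, 267.70025634765625), (114.70699310302734, 294.60430908203125), 80.50353240966797) [[352.0, 235.0], [643.0, 187.0], [662.0, 300.0], [371.0, 349.0]]
wrist15 [  367    50   100   196 12503] ((505.9895324707031, 285.1295471191406), (118.14645385742188, 276.60821533203125), 80.86750030517578) [[360.0, 249.0], [633.0, 205.0], [652.0, 322.0], [379.0, 365.0]]
w1 15 [  432     0   109   189 13914] ((514.4954833984375, 283.2251281738281), (119.64
[... 1253 characters left out ...]
45 [(-170, 17, 97, 173), (-160, 18, 99, 177), (-150, 18, 102, 177), (-139, 13, 106, 84), (-129, 13, 133, 65), (-119, 11, 119, 62), (-109, 9, 132, 52), (-99, 17, 112, 48), (-89, 12, 135, 87), (-79, 12, 136, 114), (-69, 14, 129, 99), (-59, 12, 136, 92), (-49, 12, 126, 95), (-39, 13, 132, 93), (-29, 13, 128, 96), (-19, 13, 141, 94), (-9, 14, 148, 95), (0, 13, 124, 97), (10, 13, 129, 97), (20, 14, 133, 98), (30, 13, 130, 94), (40, 13, 129, 97), (50, 15, 145, 95), (60, 15, 137, 93), (70, 13, 138, 94), (80, 13, 129, 93), (90, 14, 143, 93), (100, 13, 136, 94), (110, 20, 19, 124), (120, 30, 14, 125), (130, 26, 14, 147), (140, 21, 18, 142), (150, 22, 20, 142), (160, 18, 99, 176), (170, 18, 102, 185)]
```

The board's centre is at about (0.506, 0.285) with a yaw of -9°, and the gripper's opening line runs across it, clear of the mills. I'm placing the key.

{"op": "send_rows", "data": {"slide": [[4,27,0],[8,54,0],[12,81,0],[16,108,20],[20,133,50],[20,133,80],[20,133,110],[20,133,130]], "roll": [0,0,0,0,0,0,0,0], "claw": [0,0,0,0,0,0,0,0]}}

```text
t: 19.98
eef_pos: [0.5048, 0.2852, 0.1371]
tool_rot: [-0.001, 0.065, 0.998, -0.001]
contact_force: [-0.3, -0.6, -1.5]
gripper_width: 0.156
grasp_force: 61.0
```

{"op": "send_rows", "data": {"slide": [[0,0,20],[0,0,40],[0,0,60],[0,0,70],[0,0,75],[0,0,77],[0,0,77],[0,0,77]], "roll": [1,1,1,1,1,1,1,1], "claw": [0,0,0,0,0,0,0,0]}}

```text
t: 20.65
eef_pos: [0.507, 0.2853, 0.064]
tool_rot: [0.001, 0.075, 0.997, 0.001]
contact_force: [0.4, -0.7, -1.6]
gripper_width: 0.156
grasp_force: 61.1
```

```bash
python3 -c "
from h import *
o,R=tool();print(np.degrees(np.arctan2(R[1,1],R[0,1])),o['eef_pos'],o['contact_force'],o['t'])"
```

```text
81.43571444297899 [0.50700387 0.28525553 0.06404251] [ 0.38682366 -0.69141528 -1.60539671] 20.65
```

{"op": "send_rows", "data": {"slide": [[0,0,1],[0,0,2],[0,0,3],[0,0,3.5],[0,0,4],[0,0,4],[0,0,4],[0,0,4]], "roll": [0,0,0,0,0,0,0,0], "claw": [0,0,0,0,0,0,0,0]}}

```text
t: 21.32
eef_pos: [0.5065, 0.285, 0.0595]
tool_rot: [0.0, 0.075, 0.997, 0.0]
contact_force: [-1.1, -0.6, 5.6]
gripper_width: 0.153
grasp_force: 62.1
```

Contact with the board is at 5.6 N. I'm releasing slowly and then rising.

{"op": "send_rows", "data": {"slide": [[0,0,0],[0,0,0],[0,0,0],[0,0,0],[0,0,0],[0,0,0],[0,0,0],[0,0,0]], "roll": [0,0,0,0,0,0,0,0], "claw": [0.2,0.3,0.4,0.5,0.6,0.7,0.7,0.7]}}

```text
t: 21.98
eef_pos: [0.5063, 0.2849, 0.059]
tool_rot: [-0.0, 0.075, 0.997, -0.0]
contact_force: [0.2, 0.4, 0.1]
gripper_width: 0.699
grasp_force: 0.0
```

{"op": "send_rows", "data": {"slide": [[0,0,-15],[0,0,-40],[0,0,-70],[0,0,-100],[0,0,-130],[0,0,-160],[0,0,-180],[0,0,-180]], "roll": [0,0,0,0,0,0,0,0], "claw": [0.7,0.7,0.7,0.7,0.7,0.7,0.7,0.7]}}

```text
t: 22.65
eef_pos: [0.5087, 0.2857, 0.2436]
tool_rot: [0.003, 0.075, 0.997, 0.003]
contact_force: [1.1, 0.3, -0.7]
gripper_width: 0.695
grasp_force: 0.0
```

```bash
python3 - <<'E'
from fit import *
o,R=tool();print(o["t"],o["eef_pos"],o["gripper_width"],o["contact_force"])
for n in("wrist","side","scene"):
    m=bot.camera_model(n);I=np.ascontiguousarray(bot.read_camera(n)[:,:,::-1]);H=cv2.cvtColor(I,cv2.COLOR_BGR2HSV)
    g=cv2.inRange(H,(3,185,80),(14,255,255));k,l,st,ce=cv2.connectedComponentsWithStats(g);u,v=proj(m,[.5065,.285,.078])[0]
    c=[(e.round(1).tolist(),s.tolist()) for s,e in zip(st[1:],ce[1:]) if s[4]>12 and np.hypot(*(e-[u,v]))<60];print(n,"handle exp",(u,v),c)
    if n=="wrist": bar(m,I,L_,"L");bar(m,I,R_,"R")
E
```

```text
22.65 [0.50868184 0.28571216 0.24361226] 0.6951177005195602 [ 1.09337661  0.25165506 -0.74134098]
wrist handle exp (np.float64(319.75894618620686), np.float64(185.4716136163759)) [([320.8, 173.9], [317, 171, 8, 6, 21])]
L (158, 207) 89 [0.5108 0.0751] angle 102.5 0.0229
R (38, 255) 77 [ 0.5519 -0.1057] angle 103.2 0.0245
side handle exp (np.float64(280.41525421062585), np.float64(127.687447802154)) [([281.0, 129.2], [275, 122, 12, 14, 99])]
scene handle exp (np.float64(397.352481212619), np.float64(148.58966009651235)) [([396.9, 149.5], [393, 143, 9, 14, 87])]
```

The key stands at the expected place in all three cameras, and the bars measure 102.5° and 103.2° against the 102.9° line. I'm handing in.

```bash
python3 -c "
from station import bot
print(bot.hand_in())"
```

```text
the job is handed in; nothing more can be done
None
```

I handed the job in at about 23 s of the 64 s: both screws measured home (within 1° of the red marks) and the key was standing upright at the middle of the board between the mills; the hand-in gave no verdict.

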